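# Locate the specimen carrier on the scanner stage

### The job

Pick up the specimen carrier by its knob, turn it square to the scanner and set it down flat on the scanner's stage, a little clear of the two dowels and the end stop. Then slide it home with a light hand, one long edge against both dowels and one short end against the end stop; keep it pressed lightly on all three together for about a second, then let go and leave it there. Do not force it: the dowels and the stop are delicate; and leave the other things where they are.

Things in the scene. Friction and masses are not known exactly. Their poses are not given: they have to be found in the camera images.
- carrier_mid (a point): Specimen carrier, loose, 0.35 to 0.6 kg: aluminium plate 90 (its x) x 140 (its y) x 14 mm thick, four flat amber specimens on top (up to 4 mm proud) and a central upright round black knob, diameter 24, 40 mm tall. The point is on the knob's axis, 27 mm above the plate's underside (13 mm above its top face); the knob's top is 27 mm above the point. z up. Either way round is fine.
- scanner: Specimen scanner, fixed: grey housing 200 (its x) mm wide with a flat aluminium stage 190 x 300 (its y) mm, 50 mm above the table. Origin at table height below the stage's centre, z up. Dowels on its +x side, end stop on its +y side; a white parked scan head, 99 mm high, covers y = +150 to +215 mm. With the carrier home its long axis is along scanner y and its centre at scanner x = +9 mm.
- dowel_a: Fixed upright steel dowel, diameter 12, 20 mm tall, at scanner x = +60, y = -20 mm. Origin on its axis at the stage surface. The carrier's long edge bears on its -x side. A push of more than 20 N on it damages it.
- dowel_b: Second dowel, the same, at scanner x = +60, y = +60 mm. The plate slides on the polished stage, dowels and stop with a friction coefficient of about 0.2.
- end_stop: End stop on the stage. The origin is the fixed guide's -y end, at scanner x = +9, y = +76 mm; in the guide a steel block 22 x 24 x 16 mm tall is locked anywhere, its face (to scanner -y) 9 to 34 mm to +y of the origin: not measured, find it by touch. Carrier home: centre 70 mm to -y of that face. A 6 mm sprung pin stands 2.5 mm proud of it (0.3 N when pressed flush). Over 15 N damages the stop.
- vial: Amber vial with white cap, diameter 22, 40 mm tall, standing on the stage near its corner at scanner x = +75, y = -125 mm (bystander). Origin at its base.
- glass_a: Drinking glass, diameter 52, 85 mm tall, on the table (bystander). Origin at its base.
- glass_b: Another such glass (bystander).
- cup_a: White plastic cup, diameter 72, 95 mm tall, near the robot (bystander). Origin at its base.
- cup_b: Another such cup, beyond the scanner (bystander).
- bottle: Clear bottle with blue cap, diameter 76, 220 mm tall, at the far side of the table (bystander). Origin at its base.
- jar: Amber jar with metal lid, diameter 90, 130 mm tall, at the far side of the table (bystander). Origin at its base.
- syringe: White syringe, 160 mm long, 26 mm high, lying on the table (bystander).
Things that resemble listed ones, but are neither listed nor needed, are in the scene too. Leave any green look-alike of the part that bears carrier_mid alone.

How it is judged (in metres and radians):
On the way, in this order (a step that is already met when the one before it is completed fails the run):
1. the carrier lies flat on the stage, at least 4 mm clear of the dowels and not touching the end stop (z of carrier_mid in the frame of scanner between 0.0745 and 0.0795 m and angle between carrier_mid's own z axis and vertical below 0.03 rad and x of carrier_mid in the frame of scanner below 0.005 m and contact force between carrier and end_stop below 0.02 N), for 0.1 s.
2. the carrier presses on both dowels and the end stop at once, with at least 1 N on each, for 0.3 s (contact force between carrier and dowel_a above 1 N and contact force between carrier and dowel_b above 1 N and contact force between carrier and end_stop above 1 N and angle between the y axis of carrier_mid and the y axis of scanner, either way round below 0.03 rad), for 0.3 s.
At the end, for the whole second after the job is handed in: The carrier, released and at rest, lies flat on the stage, square to it within 0.02 rad, its long edge within 1.5 mm of touching the dowels and its end against the end stop (within about 1.5 mm of its face, so that its sprung pin is pressed with at least 0.1 N) (z of carrier_mid in the frame of scanner between 0.0745 and 0.0795 m and angle between carrier_mid's own z axis and vertical below 0.03 rad and x of carrier_mid in the frame of scanner between 0.0075 and 0.011 m and angle between the y axis of carrier_mid and the y axis of scanner, either way round below 0.02 rad and contact force between carrier and end_stop above 0.1 N and linear speed of carrier below 0.01 m/s and contact force between the fingers and carrier below 0.1 N).
It fails at once if a dowel is pushed with more than 20 N (contact force between carrier and dowel_a above 20 N or contact force between carrier and dowel_b above 20 N).
It fails at once if the end stop is pushed with more than 15 N (contact force between carrier and end_stop above 15 N).
It fails at once if a bystander is moved by more than 30 mm (distance of any of vial, glass_a, glass_b, cup_a, cup_b, bottle, jar, syringe from where it was at the start of the episode above 0.03 m).
It also fails if it takes over 54 s, if anything falls off the work surface, if the arm or the gripper's body presses on something with over 40 N, if the wrist force passes 120 N, or if a joint passes its speed limit or range.

### The arm

A 6-joint arm with a two-finger parallel gripper is mounted at the origin on the work surface. World frame = base frame: x ahead of the robot, y to its left, z up, the work surface at z = 0. Lengths are in mm, angles in degrees, forces in N, time in s.
With the tool pointing down it reaches from about 350 to 850 mm from the base axis. Payload 8.1 kg.
Tool frame: the origin (TCP) lies midway between the tips of the shut fingers; the grasp point (between the pads) lies 19 mm behind it; z points along the fingers, y is the direction in which the jaws open and shut (so a half turn about z gives the same grasp; the last joint's range is limited). The gripper opens to 85 mm and grips with 20 to 120 N. Pads are 22 mm wide; open, the fingers measure 114 mm over their backs; the gripper's body (76 mm by 85 mm) begins 54 mm behind the grasp point. The pads swing forward as they close: fully open they stand 13 mm farther back than shut.
Start: joints at [-69.408, 7.471, 85.268, -0, 87.261, -4.893], TCP at [258.186, -541.613, 200.292] pointing down, gripper open.
Joint ranges: [-169.43, 169.43], [-51.17, 129.36], [1.28, 143.12], [-76.62, 256.62], [0, 156.53], [-152.29, 152.29]. Speed limits (degrees/s): [136.94, 136.94, 159.86, 180, 180, 180].

### API

Orientations are given as [roll, pitch, yaw] about the fixed x, y, z axes, in that order (R = Rz(yaw) Ry(pitch) Rx(roll)).
In Python, from bench import telemetry, snapshot, camera_params, job gives the robot as it stands. The module is installed in compiled form; this text tells all that it offers.
- The arm moves only by the shell command python3 -m jog 'ROWS' [FORCE]. ROWS is JSON, a list that holds one entry, the list of rows, each a list of 7 numbers: the shift along the tool's x, y, z in units of 50 mm (1.0 is 50 mm), then the turn, a rotation vector about the tool's x, y, z in units of 2 pi rad (1.0 is 2 pi rad), then the opening, from 0 (shut) to 1 (fully open). In form: [[[dx, dy, dz, rx, ry, rz, claw], ...]]. A call has 1 to 12 rows; each row shifts and turns the commanded pose from where the row before left it, along the tool's axes as they then stand; what a row does not reach is not made up. A row lasts 1/8 s, in which the tool goes at most 62.5 mm and 10.7 degrees, less where a joint would pass 70% of its speed; a pose out of reach is approached as far as the arm can. A call with a number of a shift or a turn outside -1 to 1 is refused whole. A call with a gripper value outside its range is refused whole. The fingers move at their own pace and stop on an object; FORCE is the grip in N (left out, the last holds). Time passes only in rows, so rows that do not move let the fingers close. It gives the time, the measured TCP pose, the force and the opening at its end, in the units of the state.
- telemetry.sense(): the state, without advancing time (a new reading comes with each control period).
- snapshot(name): name is "scene" or "top" or "wrist"; returns (picture, depth): 480x640x3 uint8, red, green, blue; 480x640 float32, mm along the optical axis (not along the pixel's ray), 0 where there is no reading.
- camera_params(name): a dict with "K" (3x3 intrinsics, pixels), "extrinsics" (4x4, takes a point from camera to world coordinates). Camera axes: x right, y down, z forward; pixel columns grow to the right and rows downward; lengths in mm; the calibration is good to about 2 mm. A picture is of the moment at which its call begins: read the wrist's pose just before it. camera_params takes no time and is no camera call; for the wrist camera it gives the pose at the moment of the call.
- job.hand_in(): hands the job in, once; it reports no verdict.
The state is a dict: "time": time; "joint_pos": joint angles; "qd": joint speeds; "joint_efforts": joint torques, N m; "tool_pos": TCP position; "tcp_rot": TCP orientation; "ft_force": force on the tool from outside, world axes, zero at the start; "wrist_torque": the same for the moment, N m; "finger_gap": finger opening in mm.
Only numpy, scipy, OpenCV 4.12 (cv2) and the standard library are available. Lean on these libraries where they do the work, as an engineer would, in place of code of your own. Each camera call takes 0.05 s, during which the arm holds its last target. There are 200 camera calls.

## Working session

There is one attempt and no reset: what is moved stays moved. The work goes in short steps, Python scripts to look and compute and a shell command to move; the robot and the scene stay as the last step left them, time stands still between calls to the robot, and variables do not carry over. Pictures are saved under pics/ and viewed, about 8 in all and at most 12, crops included, and the job is handed in when it is done.

```bash
mkdir -p pics; ls; cat > h.py <<'E'
import numpy as np, cv2
from bench import telemetry, snapshot, camera_params, job
def take(n,save=None):
    c=camera_params(n); im,d=snapshot(n)
    np.savez(f'{save or n}.npz',im=im,d=d,K=c['K'],E=c['extrinsics'])
    if save: cv2.imwrite(f'pics/{save}.png',im[:,:,::-1])
    return im,d,np.array(c['K']),np.array(c['extrinsics'])
def load(s):
    z=np.load(f'{s}.npz'); return z['im'],z['d'],z['K'],z['E']
def ray(u,v,K,E,z):
    r=E[:3,:3]@np.linalg.solve(K,np.array([u,v,1.])); o=E[:3,3]
    return o+r*(z-o[2])/r[2]
def pts(d,K,E):
    v,u=np.mgrid[:d.shape[0],:d.shape[1]]
    p=np.stack([(u-K[0,2])/K[0,0]*d,(v-K[1,2])/K[1,1]*d,d],-1)
    return p@E[:3,:3].T+E[:3,3]
def proj(p,K,E):
    q=K@(E[:3,:3].T@(np.array(p,float)-E[:3,3])); return q[:2]/q[2]
E
python3 - <<'E'
from h import *
for n in('top','scene'):
    im,d,K,E=take(n,n+'0'); print(n,K.round(1).tolist(),E.round(3).tolist())
print(telemetry.sense())
E
```

```text
pics
top [[561.7, 0.0, 318.9], [0.0, 561.7, 244.0], [0.0, 0.0, 1.0]] [[-0.006, -0.988, 0.157, 331.055], [-1.0, 0.008, 0.008, -182.091], [-0.009, -0.156, -0.988, 1258.712], [0.0, 0.0, 0.0, 1.0]]
scene [[615.1, 0.0, 328.1], [0.0, 615.1, 234.9], [0.0, 0.0, 1.0]] [[-0.886, 0.294, -0.358, 1081.761], [0.463, 0.571, -0.678, 934.7], [0.005, -0.767, -0.642, 1108.328], [0.0, 0.0, 0.0, 1.0]]
{'time': 0.1, 'joint_pos': array([-6.94066892e+01,  7.51206988e+00,  8.53238433e+01,  2.97695395e-03,
        8.72648687e+01, -4.89093800e+00]), 'qd': array([-0.03617972, -0.02401151, -0.13815974,  0.02376617, -0.07811614,
        0.02273203]), 'joint_efforts': array([ 1.60514286e-03, -5.70952964e+01, -5.01937830e+01, -1.74062402e-04,
        8.21633177e-03, -1.49679986e-04]), 'tool_pos': array([ 258.01363291, -541.05392942,  199.32827779]), 'tcp_rot': array([-1.79899839e+02, -1.15550770e-02,  2.54840940e+01]), 'ft_force': array([ 0.3905196 , -0.03841468, -0.77109362]), 'wrist_torque': array([-0.0264267 , -0.03511531, -0.04702505]), 'finger_gap': 85.22687302839947}
```

View pics/top0.png

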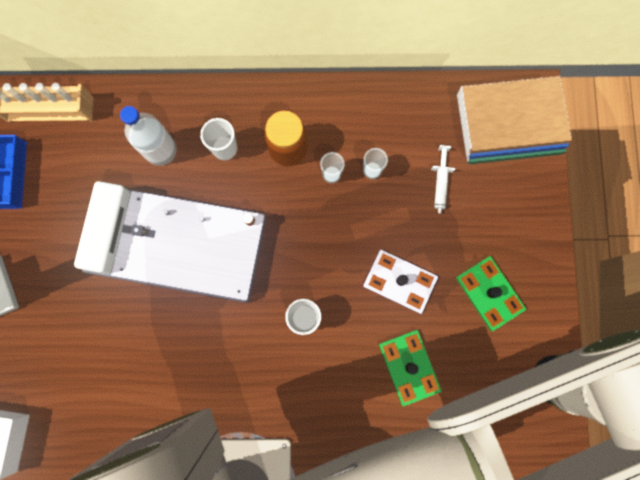

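View pics/scene0.png

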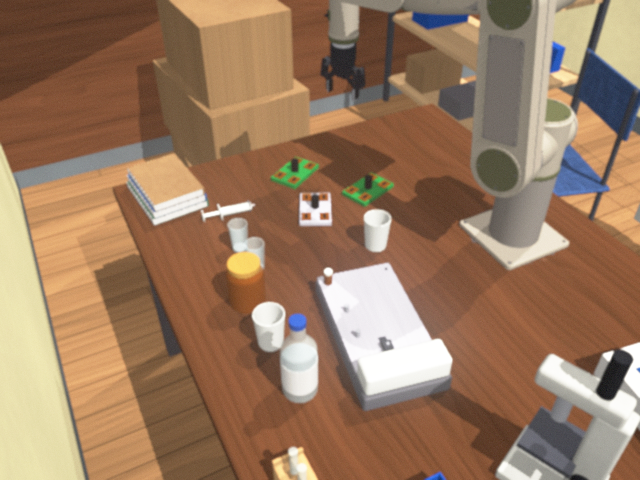

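The top view shows three knobbed plates: aluminium at (402,281), green at (494,292) and green at (411,368). I choose the aluminium one. The scanner is at (170,240), with its scan head on the left, its dowels at (170,212) and (207,218) on the upper side, and its vial at (250,221).

```bash
python3 - <<'E'
from h import *
im,d,K,E=load('top0')
hsv=cv2.cvtColor(im,cv2.COLOR_RGB2HSV)
m=((hsv[...,1]<60)&(hsv[...,2]>130)).astype(np.uint8)
def rect(box,z,nm):
    x0,y0,x1,y1=box; mm=np.zeros_like(m); mm[y0:y1,x0:x1]=m[y0:y1,x0:x1]
    cs,_=cv2.findContours(mm,cv2.RETR_EXTERNAL,cv2.CHAIN_APPROX_NONE)
    c=max(cs,key=cv2.contourArea)[:,0,:]
    w=np.array([ray(u,v,K,E,z)[:2] for u,v in c],np.float32)
    r=cv2.minAreaRect(w); print(nm,r,cv2.boxPoints(r).round(1).tolist())
    return c
rect((355,240,445,320),14,'carrier'); rect((65,170,275,310),50,'scanner')
P=pts(d,K,E)
k=(hsv[...,2]<70); kk=np.zeros_like(k);kk[265:300,385:420]=k[265:300,385:420]
v,u=np.nonzero(kk); print('knob px',u.mean(),v.mean(),ray(u.mean(),v.mean(),K,E,45)); print('maxz',np.percentile(P[kk][:,2],[5,50,95]))
a=im[240:325,355:450]; b=im[170:310,70:275]
a=cv2.resize(a,None,fx=4,fy=4,interpolation=3); b=cv2.resize(b,None,fx=2,fy=2,interpolation=3)
o=np.zeros((340,800,3),np.uint8); o[:a.shape[0],:380]=a; o[:b.shape[0],385:385+b.shape[1]]=b
cv2.imwrite('pics/crop1.png',o[...,::-1])
for n,z,u,v in[('stage',0,180,245),('plate',0,385,285),('head',0,105,230),('vial',0,250,220)]:
    print(n,P[v,u].round(1))
# dowels via depth >58 over stage
s=(P[...,2]>56)&(P[...,2]<85); s[:170]=0;s[310:]=0;s[:,:125]=0;s[:,275:]=0
n,l,st,ce=cv2.connectedComponentsWithStats(s.astype(np.uint8))
for i in range(1,n):
    if st[i,4]>5: print(ce[i].round(1),st[i,4],np.median(P[l==i],0).round(1),P[l==i][:,2].max().round(1))
for u,v in[(169,211),(206,218)]: print(ray(u,v,K,E,70).round(1))
E
```

```text
carrier ((444.1329650878906, -352.2911682128906), (143.93922424316406, 94.678466796875), 64.2547607421875) [[370.20001220703125, -396.6000061035156], [455.5, -437.70001220703125], [518.0, -308.0], [432.79998779296875, -266.8999938964844]]
scanner ((533.2443237304688, 155.14892578125), (388.8624572753906, 205.04745483398438), 78.89851379394531) [[395.20001220703125, -15.899999618530273], [596.4000244140625, -55.400001525878906], [671.2999877929688, 326.20001220703125], [470.1000061035156, 365.70001220703125]]
knob px 402.05 279.73333333333335 [ 443.78778863 -351.95111012   45.        ]
maxz [51.59540919 54.81738208 59.42538784]
stage [523.  131.   48.5]
plate [ 435.3 -318.3   13.5]
head [548.2 277.4  98.8]
vial [568.4 -27.4  93.2]
[126.2 197.7] 58 [627.  247.2  65.3] 82.4
[165.2 212.2] 33 [592.3 160.   70. ] 74.2
[201.  218.5] 34 [577.6  81.9  69.6] 74.2
[249.4 223. ] 36 [564.9 -25.   74.7] 84.8
[136.8 230.7] 139 [551.4 220.7  67.4] 77.1
[594.4 151.8  70. ]
[578.3  71.   70. ]
```

View pics/crop1.png

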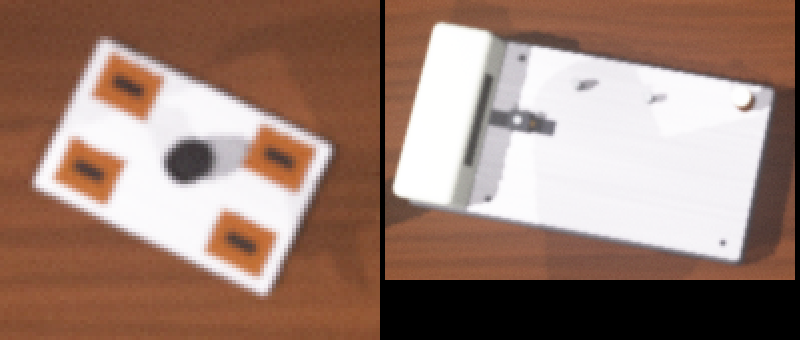

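The crop confirms the aluminium plate with four amber specimens and a black knob. It also shows the scanner with its two dowels and the guide. Next I work out where the wrist camera sits and compute a viewing pose over the scanner.

```bash
cat >> h.py <<'E'
from scipy.spatial.transform import Rotation as Ro
def rel(p,yaw,s=None):
    s=s or telemetry.sense(); R=Ro.from_euler('xyz',s['tcp_rot'],degrees=True)
    T=Ro.from_euler('xyz',[180,0,yaw],degrees=True)
    d=R.inv().apply(np.array(p,float)-s['tool_pos'])/50; r=(R.inv()*T).as_rotvec()/(2*np.pi)
    print('tcp',s['tool_pos'].round(2),s['tcp_rot'].round(2),'gap',round(s['finger_gap'],1),'t',s['time'])
    print('shift units',d.round(3),'turn units',r.round(4))
E
python3 - <<'E'
from h import *
c=camera_params('wrist'); s=telemetry.sense(); R=Ro.from_euler('xyz',s['tcp_rot'],degrees=True).as_matrix()
E=np.array(c['extrinsics']); print(np.array(c['K']).round(1)); print('cam in tool',(R.T@(E[:3,3]-s['tool_pos'])).round(1),(R.T@E[:3,:3]).round(3).tolist())
rel([500,100,330],78.9)
E
```

```text
[[400.6   0.  327.3]
 [  0.  400.6 240.6]
 [  0.    0.    1. ]]
cam in tool [  70.     0.5 -173.2] [[-0.0, -0.962, -0.274], [1.0, -0.0, -0.001], [0.001, -0.274, 0.962]]
tcp [ 258.01 -541.05  199.33] [-1.799e+02 -1.000e-02  2.548e+01] gap 85.2 t 0.1
shift units [ 9.886 -9.496 -2.595] turn units [-0.0002 -0.0002 -0.1484]
```

```bash
python3 -m jog '[[[0.2,-0.2,-1,0,0,0,1],[0.85,-0.78,-0.06,0,0,0,1],[0.85,-0.78,-0.06,0,0,0,1],[0.85,-0.78,-0.06,0,0,0,1],[0.85,-0.78,-0.06,0,0,0,1],[0.85,-0.78,-0.06,0,0,0,1],[0.85,-0.78,-0.06,0,0,0,1],[0.85,-0.78,-0.06,0,0,0,1],[0.85,-0.78,-0.06,0,0,0,1],[0.85,-0.78,-0.06,0,0,0,1],[0.85,-0.78,-0.06,0,0,0,1],[0.85,-0.78,0,0,0,0,1]]]'; python3 -c "
from h import *
rel([535,120,280],78.9)"
```

```text
time: 1.6
tool_pos: [500.7, 62.1, 280.4]
tcp_rot: [180.0, -0.0, 25.5]
ft_force: [0.5, -0.5, -0.4]
finger_gap: 85.2
tcp [500.72  62.06 280.35] [ 1.7999e+02 -2.0000e-02  2.5490e+01] gap 85.2 t 1.6
shift units [ 1.118 -0.751  0.007] turn units [ 1.000e-04 -0.000e+00 -1.484e-01]
```

```bash
python3 -m jog '[[[0.5,-0.35,0,0,0,0,1],[0.5,-0.35,0,0,0,-0.0,1],[0,0,0,0,0,-0.0295,1],[0,0,0,0,0,-0.0295,1],[0,0,0,0,0,-0.0295,1],[0,0,0,0,0,-0.0295,1],[0,0,0,0,0,-0.0295,1],[0,0,0,0,0,0,1],[0,0,0,0,0,0,1]]]'; python3 -c "
from h import *
take('wrist','w1')"
```

```text
time: 2.72
tool_pos: [530.3, 113.2, 280.0]
tcp_rot: [-180.0, 0.0, 78.3]
ft_force: [0.7, -0.5, 0.5]
finger_gap: 85.7
```

View pics/w1.png

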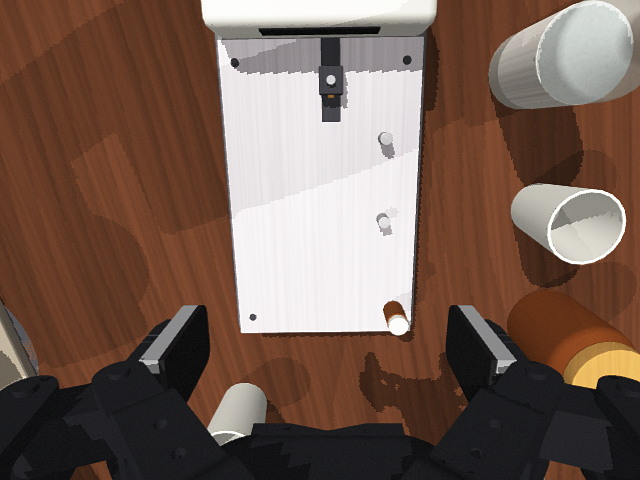

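The wrist view shows dowel tops near (386,138) and (383,222), the stage's near corners at (242,332) and (410,331), the guide's near end at (331,122), and the block with its pin at (331,95).

```bash
python3 - <<'E'
from h import *
im,d,K,E=load('w1'); P=pts(d,K,E)
a=ray(386,137.5,K,E,70)[:2]; b=ray(383,221.5,K,E,70)[:2]
print('dowel b',a.round(1),'a',b.round(1),'dist',np.linalg.norm(a-b),'ang',np.degrees(np.arctan2(*(a-b)[::-1])))
g=cv2.cvtColor(im,cv2.COLOR_RGB2GRAY); hsv=cv2.cvtColor(im,cv2.COLOR_RGB2HSV)
st=(hsv[...,1]<50)&(hsv[...,2]>110)
def fit(l,z=50):
    w=np.array([ray(u,v,K,E,z)[:2] for u,v in l]); vx,vy,x,y=cv2.fitLine(w.astype(np.float32),cv2.DIST_HUBER,0,.01,.01).ravel()
    return np.array([x,y]),np.degrees(np.arctan2(vy,vx))
L=[];Rr=[];B=[]
for v in range(90,300,5):
    r=np.nonzero(st[v,200:440])[0]+200; L.append((r.min()-.5,v)); Rr.append((r.max()+.5,v))
for u in range(255,370,5):
    r=np.nonzero(st[200:360,u])[0]+200; B.append((u,r.max()+.5))
l,r,bb=fit(L),fit(Rr),fit(B); print(l,r,bb)
th=np.radians((l[1]%180+r[1]%180)/2); X=np.array([np.sin(th),-np.cos(th)]);Y=np.array([np.cos(th),np.sin(th)])
print('ang',np.degrees(th),'width',(r[0]-l[0])@X,'midx',(r[0]+l[0])@X/2,'y bottom',bb[0]@Y)
O1=X*((r[0]+l[0])@X/2)+Y*(bb[0]@Y+150); O2=(a+b)/2-60*X-20*Y
print('origin edges',O1,'dowels',O2)
O=O2
for n,u,v,z in[('guide end',331,122,51),('block face top?',331,94,66),('blocktop far',331,66,66),('pin',331,96,58),('screw',407,60,50),('screwBL',253,317,50)]:
    q=ray(u,v,K,E,z)[:2]-O; print(n,'scanner xy',(q@X).round(1),(q@Y).round(1),'depth z',P[v,u,2].round(1))
print(P[200,300],g[60:126,331].tolist())
im2,d2,K2,E2=load('top0'); print('dowel in top', [proj([*p,70],K2,E2).round(1) for p in (a,b)])
E
```

```text
dowel b [595.9 160.6] a [580.   82.4] dist 79.85088763634349 ang 78.49766520048392
(array([432.76093, 136.1295 ], dtype=float32), np.float32(78.810555)) (array([619.31165,  97.57175], dtype=float32), np.float32(79.08989)) (array([473.16998 , -29.903522], dtype=float32), np.float32(-10.90781))
ang 78.95022 width 190.48232 midx 493.88834 y bottom 61.339417
origin edges [525.23785  112.761925] dowels [525.26082205 113.35386484]
guide end scanner xy 9.6 74.5 depth z 49.1
block face top? scanner xy 9.7 98.7 depth z 62.8
blocktop far scanner xy 9.9 122.3 depth z 67.2
pin scanner xy 9.8 97.6 depth z 61.1
screw scanner xy 80.6 128.8 depth z 51.5
screwBL scanner xy -78.5 -131.5 depth z 49.6
[502.96614167 116.57517473  50.87524382] [42, 40, 41, 42, 42, 34, 75, 73, 75, 74, 71, 71, 74, 70, 63, 219, 212, 211, 213, 213, 213, 210, 215, 225, 142, 45, 36, 37, 70, 73, 71, 69, 71, 51, 34, 115, 118, 101, 37, 38, 44, 44, 41, 42, 42, 42, 40, 39, 75, 71, 70, 72, 73, 69, 74, 73, 72, 71, 73, 72, 70, 58, 244, 236, 233, 233]
dowel in top [array([165. , 210.3]), array([200.8, 217.2])]
```

```bash
python3 -m jog '[[[-1,0.02,0,0,0,0,1],[-1,0.02,0,0,0,0,1],[-1,0.02,0,0,0,0,1],[-1,0.02,0,0,0,0,1],[-1,0.02,0.2,0,0,0,1],[-1,0.02,0.2,0,0,0,1],[-1,0.02,0.4,0,0,0,1],[-1,0.02,0.4,0,0,0,1],[-1,0.02,0.4,0,0,0,1],[-0.46,0.02,0.4,0,0,0,1],[0,0,0,0,0,0.0195,1],[0,0,0,0,0,0.0195,1]]]'; python3 -m jog '[[[0,0,0,0,0,0,1],[0,0,0,0,0,0,1]]]'; python3 - <<'E'
from h import *
im,d,K,E=take('wrist','w2'); hsv=cv2.cvtColor(im,cv2.COLOR_RGB2HSV)
rel([444,-352,100],64.25)
P=pts(d,K,E)
pl=(P[...,2]>8)&(P[...,2]<24)&(abs(P[...,0]-444)<110)&(abs(P[...,1]+352)<110)&~((hsv[...,0]>40)&(hsv[...,0]<80)&(hsv[...,1]>80))
kn=(P[...,2]>45)&(P[...,2]<62)&(abs(P[...,0]-444)<25)&(abs(P[...,1]+352)<25)&(hsv[...,2]<110)
print(pl.sum(),kn.sum(),P[kn].mean(0))
cs,_=cv2.findContours(pl.astype(np.uint8),cv2.RETR_EXTERNAL,cv2.CHAIN_APPROX_NONE)
c=max(cs,key=cv2.contourArea)[:,0]; w=np.array([ray(u,v,K,E,14)[:2] for u,v in c],np.float32); print('plate',cv2.minAreaRect(w))
v,u=np.nonzero(kn); print('knob px',u.min(),u.max(),v.min(),v.max(),'top centre',ray((u.min()+u.max())/2,v.mean(),K,E,54))
E
```

```text
time: 4.28
tool_pos: [446.0, -352.7, 179.5]
tcp_rot: [-179.9, -0.0, 64.1]
ft_force: [0.8, -0.3, 0.9]
finger_gap: 85.6
time: 4.53
tool_pos: [446.6, -352.3, 180.3]
tcp_rot: [180.0, 0.0, 64.6]
ft_force: [-0.7, 0.1, -1.3]
finger_gap: 85.2
tcp [ 446.68 -352.31  180.4 ] [179.99   0.    64.64] gap 85.5 t 4.575
shift units [-0.017 -0.051  1.608] turn units [0.     0.     0.0011]
15579 742 [ 445.966781   -352.82457103   53.14190196]
plate ((445.53936767578125, -353.5486755371094), (139.40162658691406, 89.5950698852539), 63.955448150634766)
knob px 311 341 206 237 top centre [ 445.92818242 -352.56050246   54.        ]
```

View pics/w2.png

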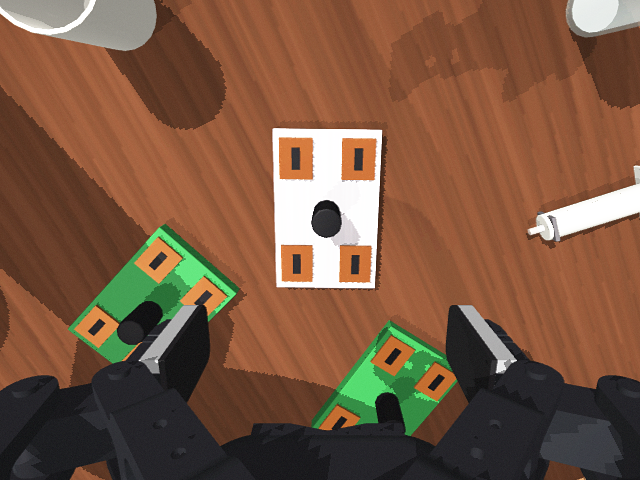

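```bash
python3 -m jog '[[[-0.02,0,0.8,0,0,0,0.7],[0,0,0.9,0,0,0,0.7],[0,0,0.8,0,0,0,0.7],[0,0,0.5,0,0,0,0.7],[0,0,0.18,0,0,0,0.7],[0,0,0,0,0,0,0.7],[0,0,0,0,0,0,0],[0,0,0,0,0,0,0],[0,0,0,0,0,0,0],[0,0,0,0,0,0,0],[0,0,0,0,0,0,0],[0,0,0,0,0,0,0]]]' 40; python3 -c "
from h import *
s=telemetry.sense();print(s['wrist_torque'],s['tool_pos'],s['tcp_rot'])"
```

```text
time: 6.08
tool_pos: [447.0, -354.2, 23.1]
tcp_rot: [179.9, 0.1, 64.6]
ft_force: [-1.7, 1.2, 6.3]
finger_gap: 0.2
[ 0.12789963  0.28332573 -0.02410951] [ 447.03135216 -354.20574915   23.08915492] [1.79862033e+02 5.21960047e-02 6.45514025e+01]
```

The gap is 0.2 mm, so the fingers missed or squeezed off the knob. I look before doing anything else.

```bash
python3 -c "
from h import *
a=take('wrist','w3')[0]; b=take('scene','s3')[0]; 
o=np.zeros((400,800,3),np.uint8); o[:,:400]=cv2.resize(a[120:480,140:500],(400,400)); o[:,400:]=cv2.resize(b[100:260,220:380],(400,400)); cv2.imwrite('pics/c3.png',o[...,::-1])"
```

```text
(no output)
```

View pics/c3.png

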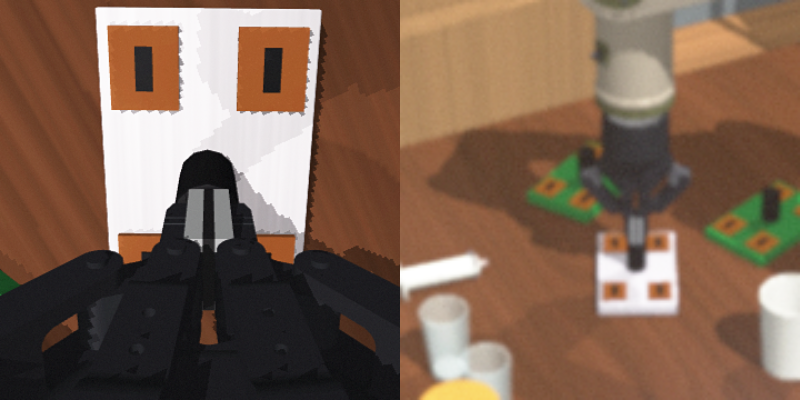

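```bash
python3 - <<'E'
from h import *
for n in('w3','t3'):
    if n=='t3': take('top','t3')
    im,d,K,E=load(n); hsv=cv2.cvtColor(im,cv2.COLOR_RGB2HSV); P=pts(d,K,E)
    near=(abs(P[...,0]-450)<110)&(abs(P[...,1]+340)<110)
    pl=near&(P[...,2]>6)&(P[...,2]<24)&~((hsv[...,0]>40)&(hsv[...,0]<80)&(hsv[...,1]>80))
    cs,_=cv2.findContours(pl.astype(np.uint8),cv2.RETR_EXTERNAL,cv2.CHAIN_APPROX_NONE)
    c=max(cs,key=cv2.contourArea)[:,0]; w=np.array([ray(u,v,K,E,14)[:2] for u,v in c],np.float32); r=cv2.minAreaRect(w);print(n,r,cv2.boxPoints(r).round(0).tolist())
s=telemetry.sense();print(s['tool_pos'],s['tcp_rot'])
im,d,K,E=load('w3'); P=pts(d,K,E)
for v in range(220,330,6): print(v,[P[v,u].round(0).tolist() for u in(325,)],im[v,325])
print('proj TCP',proj(s['tool_pos'],K,E))
E
```

```text
w3 ((452.3414001464844, -343.2168884277344), (114.64131164550781, 89.28179931640625), 63.95412063598633) [[387.0, -375.0], [467.0, -414.0], [518.0, -311.0], [437.0, -272.0]]
t3 ((446.53021240234375, -328.0088806152344), (56.18560028076172, 93.86222839355469), 46.543968200683594) [[393.0, -316.0], [461.0, -381.0], [500.0, -340.0], [432.0, -275.0]]
[ 447.01350687 -354.21860354   23.07527103] [1.79862328e+02 5.14678058e-02 6.45459887e+01]
220 [[458.0, -329.0, 14.0]] [250 248 249]
226 [[457.0, -332.0, 13.0]] [250 248 249]
232 [[456.0, -334.0, 13.0]] [249 247 248]
238 [[455.0, -337.0, 13.0]] [250 247 248]
244 [[454.0, -339.0, 15.0]] [237 234 236]
250 [[452.0, -342.0, 13.0]] [237 232 234]
256 [[451.0, -344.0, 18.0]] [15 16 16]
262 [[451.0, -344.0, 27.0]] [19 22 20]
268 [[452.0, -344.0, 35.0]] [14 16 15]
274 [[452.0, -343.0, 43.0]] [18 19 19]
280 [[451.0, -344.0, 48.0]] [22 20 21]
286 [[451.0, -344.0, 53.0]] [48 50 50]
292 [[451.0, -344.0, 59.0]] [25 23 25]
298 [[451.0, -344.0, 65.0]] [25 21 24]
304 [[452.0, -344.0, 71.0]] [27 26 27]
310 [[452.0, -344.0, 75.0]] [23 24 25]
316 [[451.0, -344.0, 79.0]] [29 26 27]
322 [[451.0, -344.0, 83.0]] [21 21 21]
328 [[452.0, -343.0, 89.0]] [25 24 27]
proj TCP [326.21269491 282.69727903]
```

```bash
python3 - <<'E'
from h import *
im,d,K,E=load('w3'); a=cv2.resize(im[240:400,240:410],None,fx=4,fy=4,interpolation=cv2.INTER_CUBIC)[:560,:400*1+280]
i2,d2,K2,E2=load('s3'); u,v=proj([447,-354,50],K2,E2).astype(int); print(u,v)
for z in(14,23,54,77):print(z,proj([447,-354,z],K2,E2).round(1))
b=cv2.resize(i2[v-45:v+25,u-10:u+10],(120,420),interpolation=cv2.INTER_CUBIC)
o=np.zeros((560,800,3),np.uint8);o[:560,:680]=a[:,:680];o[:420,680:]=b;cv2.imwrite('pics/c4.png',o[...,::-1])
s=telemetry.sense();R=Ro.from_euler('xyz',s['tcp_rot'],degrees=True).as_matrix();P=(pts(d,K,E)-s['tool_pos'])@R
for v in(262,275,287,292,300,310):print(v,[P[v,u].round(0).astype(int).tolist() for u in(305,312,320,325,330,338,345)])
E
```

```text
314 196
14 [314.5 206.7]
23 [314.5 204.2]
54 [314.4 195.7]
77 [314.3 189.2]
262 [[7, -10, 9], [9, -7, 3], [11, -3, -2], [11, -1, -4], [11, 2, -4], [10, 5, 0], [7, 9, 9]]
275 [[7, -9, -8], [9, -6, -15], [11, -2, -19], [11, 0, -20], [11, 2, -20], [10, 5, -16], [8, 8, -10]]
287 [[7, -9, -22], [10, -5, -29], [10, -2, -29], [10, 0, -30], [11, 2, -31], [10, 5, -30], [8, 8, -26]]
292 [[8, -8, -29], [11, -5, -37], [11, -2, -37], [11, 0, -36], [11, 2, -37], [11, 4, -37], [11, 7, -37]]
300 [[5, -8, -30], [11, -5, -44], [11, -2, -44], [11, 0, -44], [11, 1, -44], [11, 4, -44], [11, 7, -43]]
310 [[7, -7, -44], [12, -4, -53], [11, -2, -52], [11, 0, -52], [11, 1, -52], [11, 4, -52], [12, 6, -53]]
```

View pics/c4.png

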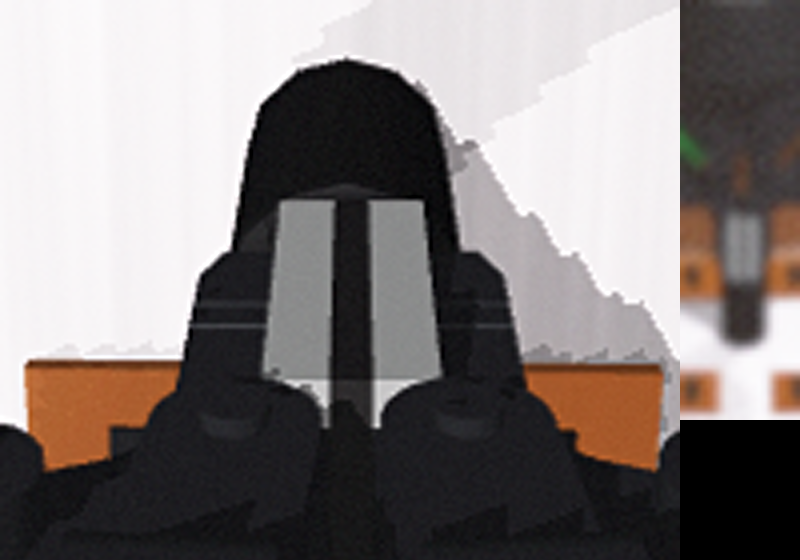

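```bash
python3 - <<'E'
from h import *
s={'tool_pos':np.array([446.68,-352.31,180.4]),'tcp_rot':[179.99,0,64.64]}
im,d,K,E=load('w2');R=Ro.from_euler('xyz',s['tcp_rot'],degrees=True).as_matrix();P=(pts(d,K,E)-s['tool_pos'])@R
for v in(306,309,315,325,340,355):
    for u in(150,165,180,190,200,205,452,460,475):
        if P[v,u,2]<60 and abs(P[v,u,1])<80: print((u,v),P[v,u].round(0).astype(int).tolist(),im[v,u].tolist())
E
```

```text
(190, 306) [11, -46, -48] [178, 180, 181]
(200, 306) [11, -43, -48] [30, 28, 32]
(205, 306) [9, -42, -45] [157, 96, 52]
(452, 306) [10, 43, -47] [31, 31, 34]
(460, 306) [11, 46, -49] [181, 181, 183]
(180, 309) [11, -49, -51] [181, 175, 179]
(190, 309) [11, -45, -51] [176, 176, 176]
(200, 309) [11, -42, -50] [23, 22, 22]
(205, 309) [9, -42, -46] [14, 18, 20]
(452, 309) [10, 43, -48] [31, 31, 32]
(460, 309) [11, 45, -51] [74, 72, 74]
(475, 309) [11, 50, -51] [173, 168, 168]
(180, 315) [11, -47, -55] [176, 176, 175]
(190, 315) [11, -44, -56] [136, 134, 135]
(200, 315) [9, -42, -51] [23, 22, 22]
(205, 315) [7, -42, -46] [19, 18, 21]
(452, 315) [8, 43, -48] [33, 29, 32]
(460, 315) [11, 44, -55] [32, 31, 34]
(475, 315) [11, 48, -55] [174, 174, 174]
(165, 325) [7, -53, -54] [31, 31, 34]
(180, 325) [11, -45, -62] [176, 175, 176]
(190, 325) [11, -42, -61] [21, 19, 21]
(200, 325) [6, -42, -53] [20, 21, 20]
(205, 325) [3, -42, -47] [19, 21, 22]
(452, 325) [4, 43, -49] [33, 32, 33]
(460, 325) [8, 44, -55] [32, 31, 35]
(475, 325) [11, 46, -62] [175, 175, 175]
(150, 340) [7, -54, -64] [38, 37, 42]
(165, 340) [11, -46, -71] [174, 174, 174]
(180, 340) [10, -42, -70] [24, 21, 23]
(190, 340) [6, -42, -62] [21, 21, 20]
(200, 340) [1, -42, -53] [23, 23, 25]
(205, 340) [-2, -42, -48] [23, 22, 23]
(452, 340) [-1, 44, -50] [34, 32, 35]
(460, 340) [4, 43, -58] [33, 33, 33]
(475, 340) [10, 44, -69] [29, 30, 30]
(150, 355) [11, -47, -78] [176, 174, 174]
(165, 355) [11, -43, -79] [37, 34, 36]
(180, 355) [6, -42, -71] [23, 23, 21]
(190, 355) [1, -42, -63] [18, 19, 20]
(200, 355) [-4, -42, -55] [21, 22, 21]
(205, 355) [-7, -42, -49] [21, 21, 22]
(452, 355) [-6, 43, -52] [32, 32, 32]
(460, 355) [-2, 43, -59] [30, 30, 30]
(475, 355) [6, 43, -71] [30, 29, 31]
```

The depth points show the closed fingertips standing on the knob's top. The real tips are about 31 mm behind the reported TCP, and with the fingers open they sit at tool z ≈ -46 where -13 was expected. The plate has not moved. I will lift, open, and go 30 mm lower.

```bash
python3 -m jog '[[[0,0,-0.6,0,0,0,0.7],[0,0,-0.4,0,0,0,0.7],[0,0,0,0,0,0,0.7],[0,0,0,0,0,0,0.7],[0,0,0,0,0,0,0.7],[0,0,0,0,0,0,0.7],[0,0,0,0,0,0,0.7]]]' 40; python3 -c "
from h import *
rel([446.6,-354,-9],64.6)"
```

```text
time: 7.1
tool_pos: [445.9, -353.1, 70.8]
tcp_rot: [-180.0, -0.0, 64.5]
ft_force: [-0.0, -0.6, -0.1]
finger_gap: 59.9
tcp [ 445.95 -353.06   70.77] [-1.7996e+02 -2.0000e-02  6.4550e+01] gap 59.9 t 7.1
shift units [-0.012  0.021  1.595] turn units [-0.0001 -0.     -0.0002]
```

```bash
python3 -m jog '[[[0,0,0.6,0,0,0,0.7],[0,0,0.5,0,0,0,0.7],[0,0,0.4,0,0,0,0.7],[0,0,0.1,0,0,0,0.7],[0,0,0,0,0,0,0.7]]]'; python3 -m jog '[[[0,0,0,0,0,0,0],[0,0,0,0,0,0,0],[0,0,0,0,0,0,0],[0,0,0,0,0,0,0],[0,0,0,0,0,0,0],[0,0,0,0,0,0,0],[0,0,0,0,0,0,0]]]' 40
```

```text
time: 7.72
tool_pos: [446.3, -353.4, -8.6]
tcp_rot: [-180.0, -0.0, 64.5]
ft_force: [-0.1, -0.7, 0.4]
finger_gap: 60.0
time: 8.6
tool_pos: [446.9, -353.9, -7.5]
tcp_rot: [179.9, 0.0, 64.5]
ft_force: [-1.0, 0.9, 6.8]
finger_gap: 22.7
```

```bash
python3 -m jog '[[[0,0,-0.3,0,0,0,0],[0,0,-0.7,0,0,0,0],[0,0,-0.8,0,0,0,0],[0,0,-0.8,0,0,0,0],[0,0,-0.2,0,0,-0.0209,0],[0,0,0,0,0,-0.0208,0],[0,0,0,0,0,0,0],[0,0,0,0,0,0,0]]]'; python3 -c "
from h import *
rel([526.1,133.2,130],79.5)"
```

```text
time: 9.6
tool_pos: [445.8, -352.9, 130.9]
tcp_rot: [-179.9, -0.0, 79.4]
ft_force: [0.3, -0.4, -4.8]
finger_gap: 23.0
tcp [ 445.77 -352.89  130.9 ] [-1.7995e+02 -4.0000e-02  7.9390e+01] gap 23.0 t 9.6
shift units [ 9.851 -0.211  0.025] turn units [-0.0002 -0.0001 -0.0003]
```

```bash
python3 -m jog '[[[0.5,-0.02,0,0,0,0,0],[0.9,-0.02,0,0,0,0,0],[1,-0.02,0,0,0,0,0],[1,-0.02,0,0,0,0,0],[1,-0.02,0,0,0,0,0],[1,-0.02,0,0,0,0,0],[1,-0.02,0,0,0,0,0],[1,-0.02,0,0,0,0,0],[1,-0.02,0,0,0,0,0],[0.9,-0.02,0,0,0,0,0],[0.5,-0.01,0,0,0,0,0],[0.05,0,0,0,0,0,0]]]';  python3 -m jog '[[[0,0,0,0,0,0,0],[0,0,0,0,0,0,0]]]'; python3 - <<'E'
from h import *
im,d,K,E=take('wrist','w5'); rel([526.1,133.2,41.5],79.5)
hsv=cv2.cvtColor(im,cv2.COLOR_RGB2HSV); P=pts(d,K,E)
pl=(P[...,2]>142)&(P[...,2]<164)&((im.min(-1)>140)|((hsv[...,0]<20)&(hsv[...,1]>120)))
print('plate z',np.median(P[pl][:,2]))
cs,_=cv2.findContours(pl.astype(np.uint8),cv2.RETR_EXTERNAL,cv2.CHAIN_APPROX_NONE)
c=max(cs,key=cv2.contourArea)[:,0]; w=np.array([ray(u,v,K,E,np.median(P[pl][:,2]))[:2] for u,v in c],np.float32); r=cv2.minAreaRect(w);print(r,cv2.boxPoints(r).round(1).tolist())
E
```

```text
time: 11.1
tool_pos: [524.2, 135.4, 131.0]
tcp_rot: [-179.9, -0.0, 79.7]
ft_force: [-0.0, -1.1, -5.0]
finger_gap: 22.6
time: 11.35
tool_pos: [524.8, 132.2, 131.2]
tcp_rot: [-180.0, 0.0, 79.5]
ft_force: [0.5, -0.6, -5.1]
finger_gap: 22.6
tcp [524.96 132.11 131.26] [-1.7999e+02  1.0000e-02  7.9470e+01] gap 23.1 t 11.4
shift units [0.026 0.019 1.795] turn units [-0.      0.     -0.0001]
plate z 152.53704428980382
((529.7127075195312, 153.85525512695312), (93.9416275024414, 89.22766876220703), 78.89232635498047) [[476.8999938964844, 116.4000015258789], [564.4000244140625, 99.19999694824219], [582.5, 191.39999389648438], [495.0, 208.5]]
```

View pics/w5.png

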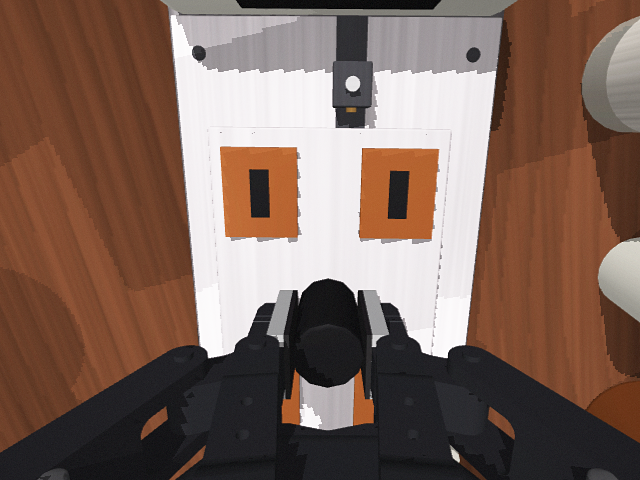

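```bash
python3 -m jog '[[[0,0,0.6,0,0,0,0],[0,0,0.6,0,0,0,0],[0,0,0.4,0,0,0,0],[0,0,0.1,0,0,0,0],[0,0,0,0,0,0,0],[0,0,0,0,0,0,0]]]';  python3 -m jog '[[[0,0,0.03,0,0,0,0],[0,0,0.02,0,0,0,0],[0,0,0,0,0,0,0]]]';python3 -m jog '[[[0,0,0.02,0,0,0,0],[0,0,0.02,0,0,0,0],[0,0,0,0,0,0,0]]]'
```

```text
time: 12.15
tool_pos: [526.2, 132.9, 47.7]
tcp_rot: [179.9, -0.0, 79.5]
ft_force: [0.2, -0.2, -4.4]
finger_gap: 22.8
time: 12.52
tool_pos: [525.1, 133.0, 43.8]
tcp_rot: [-180.0, -0.0, 79.6]
ft_force: [0.2, -0.1, -5.6]
finger_gap: 23.2
time: 12.9
tool_pos: [525.7, 133.1, 42.5]
tcp_rot: [179.9, -0.0, 79.6]
ft_force: [0.3, 0.4, 2.6]
finger_gap: 22.5
```

```bash
python3 -m jog '[[[0,0,-0.01,0,0,0,0],[0,0.04,0,0,0,0,0],[0,0.06,0,0,0,0,0],[0,0.06,0,0,0,0,0],[0,0,0,0,0,0,0],[0,0,0,0,0,0,0]]]' 30; cat >> h.py <<'E'
def f(n=1):
    s=telemetry.sense(); X=np.array([.9815,-.1917]);Y=np.array([.1917,.9815]); q=s['tool_pos'][:2]-[525.2,113.0]
    print('scanner x %.2f y %.2f z %.2f Fx %.2f Fy %.2f Fz %.2f yaw %.2f t %.2f'%(q@X,q@Y,s['tool_pos'][2],s['ft_force'][:2]@X,s['ft_force'][:2]@Y,s['ft_force'][2],s['tcp_rot'][2],s['time']),s['wrist_torque'].round(2))
E
python3 -c "from h import *;f()"; python3 -m jog '[[[0,0.02,0,0,0,0,0],[0,0,0,0,0,0,0]]]' >/dev/null;python3 -c "from h import *;f()"; python3 -m jog '[[[0,0.02,0,0,0,0,0],[0,0,0,0,0,0,0]]]' >/dev/null;python3 -c "from h import *;f()"
```

```text
time: 13.65
tool_pos: [533.4, 131.5, 42.5]
tcp_rot: [180.0, -0.0, 79.5]
ft_force: [1.4, -0.8, 1.9]
finger_gap: 22.6
scanner x 4.55 y 19.69 z 42.52 Fx 1.49 Fy -0.48 Fz 1.92 yaw 79.55 t 13.65 [-0.07 -0.06 -0.  ]
scanner x 5.18 y 19.74 z 42.51 Fx -1.09 Fy 0.46 Fz 4.91 yaw 79.56 t 13.90 [0.01 0.24 0.02]
scanner x 6.26 y 19.78 z 42.53 Fx -1.24 Fy -0.09 Fz 5.64 yaw 79.56 t 14.15 [-0.03  0.3  -0.01]
```

```bash
for i in 1; do python3 -m jog '[[[0,0.02,0,0,0,0,0],[0,0,0,0,0,0,0]]]' >/dev/null;python3 -c "from h import *;f()"; python3 -m jog '[[[0,0.02,0,0,0,0,0],[0,0,0,0,0,0,0]]]' >/dev/null;python3 -c "from h import *;f()"; python3 -m jog '[[[0,0.02,0,0,0,0,0],[0,0,0,0,0,0,0]]]' >/dev/null;python3 -c "from h import *;f()"; done
```

```text
scanner x 7.32 y 19.79 z 42.53 Fx -0.79 Fy -0.23 Fz 4.58 yaw 79.56 t 14.40 [0.04 0.21 0.01]
scanner x 8.32 y 19.81 z 42.52 Fx -0.97 Fy -0.32 Fz 5.22 yaw 79.56 t 14.65 [ 0.04  0.15 -0.01]
scanner x 9.14 y 19.78 z 42.49 Fx -2.59 Fy -0.60 Fz 5.21 yaw 79.56 t 14.90 [0.09 0.34 0.02]
```

```bash
python3 -m jog '[[[0.03,0,0,0,0,0,0],[0.05,0,0,0,0,0,0],[0.04,0,0,0,0,0,0],[0,0,0,0,0,0,0]]]' >/dev/null;python3 -c "from h import *;f()"; python3 -m jog '[[[0.02,0,0,0,0,0,0],[0,0,0,0,0,0,0]]]' >/dev/null;python3 -c "from h import *;f()"; python3 -m jog '[[[0.02,0,0,0,0,0,0],[0,0,0,0,0,0,0]]]' >/dev/null;python3 -c "from h import *;f()"
```

```text
scanner x 9.12 y 25.68 z 42.51 Fx -1.48 Fy -0.40 Fz 6.01 yaw 79.56 t 15.40 [-0.01  0.3  -0.05]
scanner x 9.12 y 26.52 z 42.48 Fx -1.33 Fy -0.34 Fz 5.24 yaw 79.56 t 15.65 [-0.13  0.31  0.05]
scanner x 9.14 y 27.52 z 42.53 Fx -1.34 Fy -1.60 Fz 5.72 yaw 79.56 t 15.90 [-0.14  0.31 -0.01]
```

```bash
python3 -m jog '[[[0.02,0,0,0,0,0,0],[0,0,0,0,0,0,0]]]' >/dev/null;python3 -c "from h import *;f()"; python3 -m jog '[[[0.02,0,0,0,0,0,0],[0,0,0,0,0,0,0]]]' >/dev/null;python3 -c "from h import *;f()"; python3 -m jog '[[[0.015,0,0,0,0,0,0],[0,0,0,0,0,0,0]]]' >/dev/null;python3 -c "from h import *;f()"
```

```text
scanner x 9.11 y 28.48 z 42.51 Fx -1.85 Fy -0.94 Fz 5.11 yaw 79.56 t 16.15 [-0.23  0.37  0.03]
scanner x 9.10 y 29.48 z 42.49 Fx -1.26 Fy -1.11 Fz 6.02 yaw 79.56 t 16.40 [-0.26  0.41 -0.05]
scanner x 9.11 y 30.04 z 42.51 Fx -2.01 Fy -2.12 Fz 6.01 yaw 79.55 t 16.65 [-0.31  0.42 -0.02]
```

```bash
python3 -m jog '[[[0.02,0,0,0,0,0,0],[0,0,0,0,0,0,0]]]' >/dev/null;python3 -c "from h import *;f()"; python3 -m jog '[[[0.015,0,0,0,0,0,0],[0,0,0,0,0,0,0]]]' >/dev/null;python3 -c "from h import *;f()"
```

```text
scanner x 9.07 y 30.02 z 42.46 Fx -2.08 Fy -7.88 Fz 7.66 yaw 79.55 t 16.90 [-1.02  0.55  0.06]
scanner x 9.08 y 30.00 z 42.47 Fx -1.95 Fy -11.50 Fz 9.70 yaw 79.54 t 17.15 [-1.58  0.72  0.01]
```

```bash
python3 -m jog '[[[-0.018,0,0,0,0,0,0],[0,0,0,0,0,0,0]]]' >/dev/null;python3 -c "from h import *;f()"; python3 -m jog '[[[0,0.015,0,0,0,0,0],[0,0,0,0,0,0,0]]]' >/dev/null;python3 -c "from h import *;f()";  python3 -m jog '[[[0,0.015,0,0,0,0,0],[0,0,0,0,0,0,0]]]' >/dev/null;python3 -c "from h import *;f()"
```

```text
scanner x 9.13 y 30.04 z 42.50 Fx -2.29 Fy -7.01 Fz 7.19 yaw 79.54 t 17.40 [-0.9   0.52  0.04]
scanner x 9.14 y 30.02 z 42.47 Fx -5.76 Fy -6.30 Fz 10.12 yaw 79.55 t 17.65 [-0.82  1.09  0.05]
scanner x 9.12 y 30.01 z 42.45 Fx -10.13 Fy -6.90 Fz 13.87 yaw 79.56 t 17.90 [-0.82  1.65  0.06]
```

```bash
python3 -m jog '[[[0,0.01,0,0,0,0,0],[0,0,0,0,0,0,0],[0,0,0,0,0,0,0],[0,0,0,0,0,0,0],[0,0,0,0,0,0,0]]]' >/dev/null;python3 -c "from h import *;f()"; python3 -m jog '[[[0,0,0,0,0,0,0],[0,0,0,0,0,0,0],[0,0,0,0,0,0,0],[0,0,0,0,0,0,0],[0,0,0,0,0,0,0],[0,0,0,0,0,0,0]]]' >/dev/null;python3 - <<'E'
from h import *
f(); im,d,K,E=take('wrist','w6'); P=pts(d,K,E); hsv=cv2.cvtColor(im,cv2.COLOR_RGB2HSV)
am=(hsv[...,0]<18)&(hsv[...,1]>130)&(hsv[...,2]>120)&(P[...,2]>58)&(P[...,2]<76)
n,l,st,ce=cv2.connectedComponentsWithStats(am.astype(np.uint8))
X=np.array([.9815,-.1917]);Y=np.array([.1917,.9815])
c=[]
for i in range(1,n):
    if st[i,4]>800:
        w=np.array([ray(u,v,K,E,68)[:2] for v,u in np.argwhere(l==i)],np.float32); r=cv2.minAreaRect(w); q=np.array(r[0])-[525.2,113]; print(ce[i].round(),(q@X).round(1),(q@Y).round(1),r[1:],'z',np.median(P[l==i][:,2]))
E
```

```text
scanner x 9.09 y 30.00 z 42.43 Fx -12.61 Fy -7.94 Fz 15.81 yaw 79.56 t 18.52 [-0.83  2.04  0.  ]
scanner x 9.13 y 30.00 z 42.45 Fx -13.41 Fy -8.33 Fz 16.48 yaw 79.56 t 19.27 [-0.83  2.03  0.04]
[259. 191.] -16.0 75.5 ((33.50868606567383, 27.44829750061035), 79.05474853515625) z 66.094950765168
[398. 192.] 35.3 75.6 ((33.55366897583008, 27.733291625976562), 79.04873657226562) z 66.0594476703634
```

View pics/w6.png

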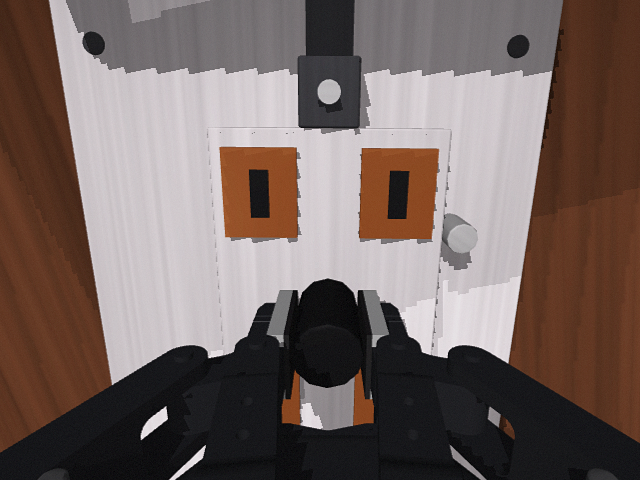

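The view shows the end against the block at (329,128), and the long edge at dowel b, near (450,235). The specimens give a plate angle of 79.05° against the scanner's 78.95°. I add a small yaw test so that both dowels are certain to be loaded.

```bash
python3 -m jog '[[[0,0,0,0,0,-0.001,0],[0,0,0,0,0,0,0],[0,0,0,0,0,0,0],[0,0,0,0,0,0,0]]]' >/dev/null;python3 -c "from h import *;f()"; python3 -m jog '[[[0,0,0,0,0,-0.001,0],[0,0,0,0,0,0,0],[0,0,0,0,0,0,0],[0,0,0,0,0,0,0],[0,0,0,0,0,0,0]]]' >/dev/null;python3 -c "from h import *;f();f()"
```

```text
scanner x 9.13 y 30.03 z 42.45 Fx -12.71 Fy -8.01 Fz 16.09 yaw 79.91 t 19.82 [-0.76  2.03 -0.08]
scanner x 9.09 y 30.00 z 42.43 Fx -12.09 Fy -7.23 Fz 16.20 yaw 80.26 t 20.45 [-0.77  2.   -0.3 ]
scanner x 9.09 y 30.00 z 42.43 Fx -12.09 Fy -7.23 Fz 16.20 yaw 80.26 t 20.45 [-0.77  2.   -0.3 ]
```

```bash
python3 -m jog '[[[0,0,0,0,0,0.002,0],[0,0,0,0,0,0,0],[0,-0.02,0,0,0,0,0],[-0.012,-0.018,0,0,0,0,0],[0,0,0,0,0,0,0],[0,0,0,0,0,0,0]]]' >/dev/null;python3 -c "from h import *;f()"; python3 -m jog '[[[-0.006,0,-0.01,0,0,0,0],[0,0,0,0,0,0,0]]]' >/dev/null;python3 -c "from h import *;f()"
```

```text
scanner x 9.10 y 30.03 z 42.46 Fx -2.98 Fy -3.54 Fz 7.65 yaw 79.55 t 21.20 [-0.49  0.46  0.01]
scanner x 9.03 y 30.07 z 42.54 Fx 0.14 Fy -3.28 Fz 1.35 yaw 79.55 t 21.45 [-0.41 -0.02  0.04]
```

```bash
python3 -m jog '[[[0,0,0,0,0,0,0.45],[0,0,0,0,0,0,0.45],[0,0,0,0,0,0,0.6],[0,0,0,0,0,0,0.6],[0,0,0,0,0,0,0.6]]]';python3 -m jog '[[[0,0,-0.2,0,0,0,0.6],[0,0,-0.5,0,0,0,0.6],[0,0,-0.8,0,0,0,0.6],[0,0,-0.8,0,0,0,0.6],[0,0,-0.5,0,0,0,0.6],[0,0,0,0,0,0,0.6],[0,0,0,0,0,0,0.6]]]'; python3 - <<'E'
from h import *
f(); im,d,K,E=take('wrist','w7'); P=pts(d,K,E); hsv=cv2.cvtColor(im,cv2.COLOR_RGB2HSV)
am=(hsv[...,0]<18)&(hsv[...,1]>130)&(hsv[...,2]>120)&(P[...,2]>58)&(P[...,2]<76)
n,l,st,ce=cv2.connectedComponentsWithStats(am.astype(np.uint8))
X=np.array([.9815,-.1917]);Y=np.array([.1917,.9815])
for i in range(1,n):
    if st[i,4]>300:
        w=np.array([ray(u,v,K,E,68)[:2] for v,u in np.argwhere(l==i)],np.float32); r=cv2.minAreaRect(w); q=np.array(r[0])-[525.2,113]; print(ce[i].round(),(q@X).round(1),(q@Y).round(1),r[1:],'z',np.median(P[l==i][:,2]))
cv2.imwrite('pics/w7.png',im[:,:,::-1])
E
```

```text
time: 22.08
tool_pos: [539.9, 141.1, 42.8]
tcp_rot: [180.0, -0.0, 79.6]
ft_force: [-0.2, 0.8, -0.3]
finger_gap: 51.2
time: 22.95
tool_pos: [539.5, 141.0, 182.1]
tcp_rot: [-180.0, 0.0, 79.6]
ft_force: [-0.1, -0.3, 0.1]
finger_gap: 51.1
scanner x 8.68 y 30.26 z 182.08 Fx -0.01 Fy -0.34 Fz 0.07 yaw 79.56 t 22.95 [ 0.02 -0.01  0.04]
[292. 161.] -16.5 75.5 ((32.94561004638672, 27.16499137878418), 78.95658111572266) z 66.0326210384626
[365. 162.] 35.2 75.3 ((32.713802337646484, 27.953887939453125), 79.53156280517578) z 66.07649241436039
[294. 282.] -16.5 -15.4 ((33.7364501953125, 26.992713928222656), 78.88953399658203) z 65.98788508623369
[361. 283.] 35.3 -16.0 ((32.97560119628906, 27.42843246459961), 79.55480194091797) z 66.01511751443002
```

View pics/w7.png

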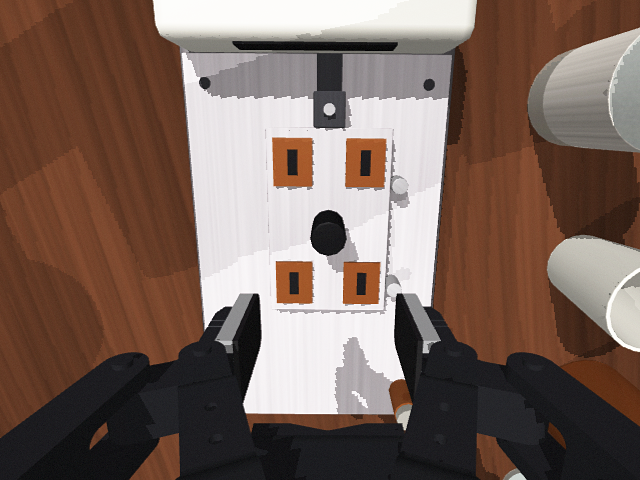

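The carrier lies home and released. Its end is at the block (330,128), both dowels (400,186) and (393,288) are at its edge, and its pose is the same as while pressed, to within about 0.5 mm. I hand in.

```bash
python3 -c "
from h import *
print(job.hand_in())"
```

```text
the job is handed in; nothing more can be done
None
```

The carrier is home on the scanner's stage, released, and the job was handed in at about 23 s of the 54 s allowed; no verdict was reported.

- **Grasp:** the first attempt failed because the fingers closed on top of the knob. The real fingertips are about 31 mm behind the reported TCP. I went 30 mm lower and gripped it; the plate had not moved.
- **Set-down and slide:** I turned the carrier 15° and set it down about 12 mm short of the dowels and 10 mm short of the stop. I then slid it in small steps against the dowels first, then the stop.
- **Pressing:** I held about 12–13 N towards the dowels and 8 N towards the stop for over a second, with wrist forces never above about 14 N and 12 N. A small yaw shift moved the load across both dowels. The force on each dowel could not be measured separately; I inferred it from the wrist force and torque.
- **Last checks:**
  - **Pose:** the carrier is at scanner x about 9.4 mm. Its two specimen columns run parallel to the scanner's long axis to within 0.1°.
  - **Position:** its end is visually against the stop and its edge against both dowels. It had not shifted by more than about 0.5 mm on release.
  - **Force:** the wrist force is about zero.
  - **Not measured:** the force on the sprung pin after release.
  - **Bystanders:** the vial is still standing on the stage; I did not re-measure the others.

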